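# Lay the last valve body down and close up the row

### The arm

A 7-joint arm with a two-finger parallel gripper is mounted at the origin on the work surface. World frame = base frame: x ahead of the robot, y to its left, z up, the work surface at z = 0. Lengths are in m, angles in rad, forces in N, time in s.
With the tool pointing down it reaches from about 0.35 to 0.9 m from the base axis. Payload 8.1 kg.
Tool frame: the origin (TCP) lies midway between the tips of the shut fingers; the grasp point (between the pads) lies 19 mm behind it; z points along the fingers, y is the line along which they close (so a half turn about z gives the same grasp; the last joint's range is limited). The gripper opens to 92 mm and grips with 3 to 60 N. Pads are 19 mm wide; open, the fingers measure 130 mm over their backs; the gripper's body (75 mm by 190 mm) begins 47 mm behind the grasp point.
Start: joints at [1.118, 0.434, 0.025, 1.573, -0.012, 1.134, -0.075], TCP at [0.214, -0.587, 0.227] pointing down, gripper open.
Joint ranges: [-2.62, 2.62], [-0.44, 2.09], [-1.27, 1.32], [0.08, 2.57], [-1.32, 4.46], [0.12, 2], [-2.74, 2.74]. Speed limits (rad/s): [2.22, 2.22, 3.01, 3.01, 3.14, 3.14, 3.14].

### API

Orientations are given as a rotation vector (axis times angle).
In Python, from cell import arm gives the robot as it stands.
- The arm moves only by the tool move_arm, never from a script. Its argument "motion" is a list of rows, each an object of numbers: "tx", "ty", "tz": the shift along the tool's x, y, z normalised to -1 to 1, where 1 is 1000 mm; "twist": the turn about the tool's z normalised to -1 to 1, where 1 is pi/2 rad. In form: [{"tx": .., "ty": .., "tz": .., "twist": ..}, ...]. A call has 1 to 12 rows; each row shifts and turns the commanded pose from where the row before left it, along the tool's axes as they then stand; what a row does not reach is not made up. A row lasts 1/10 s, in which the tool goes at most 50 mm and 8.59 degrees, less where a joint would pass 70% of its speed; a pose out of reach is approached as far as the arm can. A call with a number of a shift or a turn outside -1 to 1 is refused whole. A call with a gripper value outside its range is refused whole. "gripper" is the gripper's target within -1 to 1 (shut at 1, half-way at 0, fully open at -1), set as the call begins (left out, the last holds). The fingers move at their own pace and stop on an object; "squeeze" is the grip in N (left out, the last holds). Time passes only in rows, so rows that do not move let the fingers close. It gives the time, the measured TCP pose, the force, the opening and the grip force at its end, in the units of the state.
- arm.observe(): the state, without advancing time (a new reading comes with each control period).
- arm.get_image(name): name is "scene" or "top"; returns the picture (480x640x3 uint8, red, green, blue); there is no depth.
- arm.calibration(name): a dict with "K" (3x3 intrinsics, pixels), "k1" (the pictures are not rectified: a ray, as slopes to the right and down, at radius r is drawn at 1 + k1 r^2 times it, then the intrinsics apply), "T" (4x4, takes a point from camera to world coordinates). Camera axes: x right, y down, z forward; pixel columns grow to the right and rows downward; lengths in m; the calibration is good to about 2 mm. A picture is of the moment at which its call begins. calibration takes no time and is no camera call.
- arm.sign_off(): hands the job in; it is judged then, once.
Trained networks look in the newest picture that a camera, given by its name, has taken for a name from the list of things; names that differ only in an ending like _2 or _b are one class to them, and where a whole thing is asked for, a point or a joint stands for the part that bears it (a point fixed in the world has none). Each returns a list of dicts, best first, with "conf" (0 to 1); they miss things now and then, are a little off and sometimes report something else, mostly with a low value. They report only what shows in the picture. A call takes as long as a camera call. They do not tell look-alikes from the thing itself.
- arm.look_for(camera, query): "point" ([column, row] as shares, 0 to 1, of the picture: columns of its width, rows of its height, amid what is visible of it).
- arm.regions_of(camera, query): "region" (480x640 bool, what is visible of it) and "point" ([column, row] as shares, 0 to 1, of the picture: columns of its width, rows of its height, amid what is visible of it).
- arm.place_of(camera, query): "point" ([column, row] as shares, 0 to 1, of the picture: columns of its width, rows of its height: a listed point, or the origin of a listed thing).
The state is a dict: "clock": time; "joints": joint angles; "dq": joint speeds; "joint_efforts": joint torques, N m; "position": TCP position; "ee_rot": TCP orientation; "force": force on the tool from outside, world axes, zero at the start; "ft_torque": the same for the moment, N m; "width": opening from 0.0 (shut) to 1.0 (fully open); "gripper_force": force on a finger pad.
Only numpy, scipy, OpenCV 4.12 (cv2) and the standard library are available. Lean on these libraries where they do the work, as an engineer would, in place of code of your own. Each camera call takes 0.05 s, during which the arm holds its last target. There are 200 camera calls.

### The job

One of the red valve bodies in the black tray has been left standing on its long narrow edge. Without picking it up, tip it over with the fingertips so that it lies flat with its fitted side up like the other three, then push it along the tray until it lies snug and square against the end of the row, its ends about level with theirs. Leave the row and the other things on the bench where they are.

Things in the scene. Friction and masses are not known exactly. Their poses are not given: they have to be found in the camera images.
- odd_center (a point): Centre of the loose red valve body left standing on its long narrow edge: an aluminium block 150 mm long (x), 64 mm wide (z, up at the start), 32 mm thick (y); 0.4 to 0.75 kg. y points out of its fitted side: level and away from the row at the start, up when it lies as wanted, its centre then 16 mm above the tray floor. 85 to 112 mm of free floor lies between it and the row, 65 mm or more behind it.
- odd_brow (a point): On the standing block, the middle of the fitted side, 8 mm below its top edge (56 mm above the tray floor at the start); axes as odd_center. Pushed here towards the row it tips about its far lower edge, balances at about 27 degrees, then falls by itself onto its plain back; pushed low it slides (friction about 0.6). The cartridges and white terminal are sunk in the fitted side: it pushes as a flat face.
- row3_center (a point): Centre of the row's nearest valve body, which the standing one must end against: same size, loose, lying flat, fitted side up. x along its 150 mm length, y along its 64 mm width pointing from the row towards the standing body, z up. When the two lie snug and level, the other's centre is at x = 0, y = 64 mm, z = 0 in this frame.
- row2_center (a point): Centre of the middle valve body of the row, lying like row3 and about 65 mm from it along -y; to be left alone.
- row1_center (a point): Centre of the last valve body of the row, lying against the tray's end rim, so that the row cannot be pushed far; to be left alone.
- tray: Shallow black plastic tray, fixed to the bench: 198 x 430 mm outside, walls and floor 5 mm thick, rim 18 mm above the bench. Origin: centre of its underside, on the bench; x across the tray, y along it from the row towards the standing body (the tray's inside ends at y = +210 and -210 mm, its sides at x = +94 and -94 mm).
- driver: Bystander: screwdriver 190 mm long lying on the bench past the tray's long side that is farther from the robot. Origin under its middle, x along it.
- cup: Bystander: small grey plastic cup, 68 mm across and 45 mm high, standing on the bench past the tray's +y end. Origin: centre of its underside.
- fitting: Bystander: brass and black push-in fitting 22 mm across and 32 mm high, standing on the bench past the tray's +y end. Origin: centre of its underside.
Not all that is in view belongs to the job. Leave any blue look-alike of the part that bears row1_center alone. Leave any blue look-alike of the part that bears odd_center alone.

How it is judged:
By the outcome, as a careful person would: the job done as asked, in the order asked, and still so for the second after the job is handed in, with the robot touching nothing.
It also fails if it takes over 38 s, if anything falls off the work surface, if the arm or the gripper's body presses on something with over 40 N, if the wrist force passes 120 N, or if a joint passes its speed limit or range.

## Working session

There is one attempt and no reset: what is moved stays moved. The work goes in short steps, Python scripts to look and compute and a tool call to move; the robot and the scene stay as the last step left them, time stands still between calls to the robot, and variables do not carry over. Pictures are saved under pics/ and viewed, at most 12 in all, crops included, and the job is handed in when it is done.

Besides the shell and the picture viewer there is one more tool, called after "Call:" as name(argument=value, ...) on one line, values as JSON. move_arm: Moves the arm, as the interface text tells. Scaled input: -1 to 1 covers 1000 mm each way for a shift and pi/2 rad each way for a turn. Its arguments: {"type":"object","properties":{"motion":{"type":"array","items":{"type":"object","properties":{"tx":{"type":"number"},"ty":{"type":"number"},"tz":{"type":"number"},"twist":{"type":"number"}}}},"gripper":{"type":"number"},"squeeze":{"type":"number"}},"required":["motion"]}

```bash
mkdir -p pics; cat > h.py <<'E'
import numpy as np, cv2
from cell import arm
def project(name,P):
    c=arm.calibration(name);T=np.linalg.inv(c["T"]);p=np.atleast_2d(P)@T[:3,:3].T+T[:3,3]
    s=p[:,:2]/p[:,2:];r2=(s**2).sum(1,keepdims=True);s=s*(1+c["k1"]*r2)
    K=c["K"];return np.c_[K[0][0]*s[:,0]+K[0][2],K[1][1]*s[:,1]+K[1][2]]
def unproj(name,px,z):
    c=arm.calibration(name);K=np.array(c["K"]);k=c["k1"]
    px=np.atleast_2d(px).astype(float)
    d=np.c_[(px[:,0]-K[0,2])/K[0,0],(px[:,1]-K[1,2])/K[1,1]];s=d.copy()
    for _ in range(20): s=d/(1+k*(s**2).sum(1,keepdims=True))
    T=np.array(c["T"]);r=np.c_[s,np.ones(len(s))]@T[:3,:3].T;o=T[:3,3]
    return o+r*((z-o[2])/r[:,2:])
def save(name,fn,crop=None,f=1):
    im=arm.get_image(name)
    if crop: im=im[crop[1]:crop[3],crop[0]:crop[2]]
    im=cv2.resize(im,None,fx=f,fy=f,interpolation=cv2.INTER_CUBIC)
    cv2.imwrite("pics/"+fn,im[:,:,::-1])
E
python3 - <<'E'
from h import *
save("top","t0.png");save("scene","s0.png")
Z=dict(odd_center=.037,odd_brow=.061,row3_center=.021,row2_center=.021,row1_center=.021,tray=0,driver=0,cup=0,fitting=0)
for q,z in Z.items():
    for cam in("top","scene"):
        for r in arm.place_of(cam,q)[:3]:
            p=np.array(r["point"])*[640,480];print(q,cam,p.round(),round(r["conf"],2),unproj(cam,p,z)[0].round(3))
s=arm.observe();print(s["clock"],s["position"],s["ee_rot"],s["force"])
E
```

```text
odd_center top [275. 346.] 0.67 [0.34  0.109 0.037]
odd_center top [281. 233.] 0.66 [0.549 0.103 0.037]
odd_center scene [368. 249.] 0.71 [0.538 0.112 0.037]
odd_center scene [311. 202.] 0.56 [0.334 0.111 0.037]
odd_brow top [266. 233.] 0.81 [0.544 0.128 0.061]
odd_brow top [271. 339.] 0.7 [0.354 0.114 0.061]
odd_brow scene [316. 199.] 0.89 [0.368 0.104 0.061]
odd_brow scene [374. 242.] 0.66 [0.552 0.114 0.061]
row3_center top [360. 235.] 0.58 [ 0.548 -0.045  0.021]
row3_center top [330. 150.] 0.52 [0.714 0.014 0.021]
row3_center top [266. 238.] 0.4 [0.541 0.133 0.021]
row3_center scene [299. 289.] 0.76 [ 0.555 -0.039  0.021]
row2_center top [393. 232.] 0.72 [ 0.556 -0.108  0.021]
row2_center scene [258. 306.] 0.58 [ 0.559 -0.117  0.021]
row1_center top [431. 230.] 0.94 [ 0.56  -0.18   0.021]
row1_center top [509. 220.] 0.79 [ 0.584 -0.334  0.021]
row1_center scene [125. 372.] 0.66 [ 0.59  -0.335  0.021]
row1_center scene [220. 318.] 0.58 [ 0.555 -0.18   0.021]
tray scene [316. 289.] 0.61 [ 0.548 -0.002  0.   ]
driver top [331. 151.] 0.92 [0.718 0.012 0.   ]
driver scene [382. 349.] 0.69 [0.723 0.01  0.   ]
driver scene [435. 226.] 0.61 [0.499 0.31  0.   ]
cup top [179. 203.] 0.79 [0.61  0.308 0.   ]
cup top [426. 231.] 0.55 [ 0.562 -0.176  0.   ]
cup scene [476. 257.] 0.95 [0.62  0.303 0.   ]
fitting top [180. 253.] 0.62 [0.509 0.301 0.   ]
fitting scene [435. 228.] 0.51 [0.504 0.306 0.   ]
1.0 [ 0.21415448 -0.58717442  0.22676386] [ 3.09366394e+00  5.46447296e-01 -1.62003394e-05] [ 0.05336928 -0.44778317 -0.64698449]
```

View pics/t0.png

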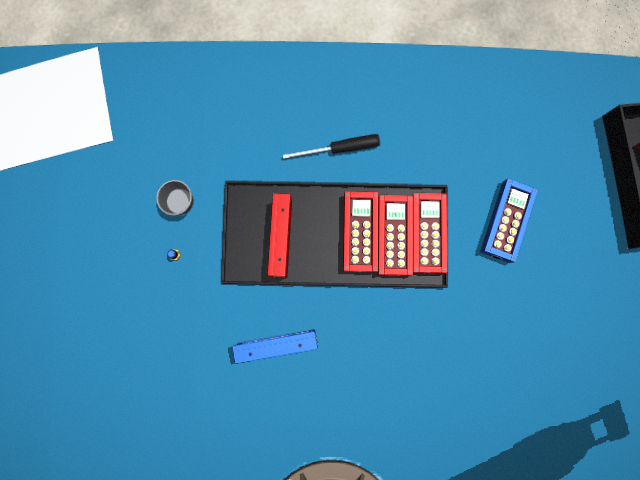

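View pics/s0.png

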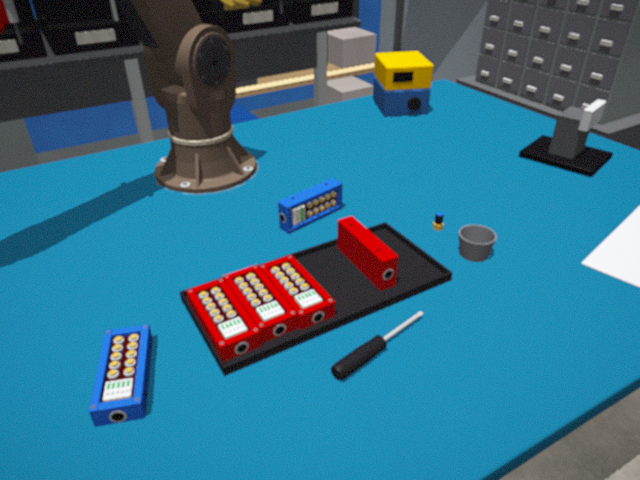

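Candidates for the standing body: red at top (279,235), and blue at (273,346). The red one inside the tray fits; the blue is a look-alike on the bench. The row's nearest body is at (360,233). I'll confirm this in a crop while I fit the poses.

```bash
cat > fit.py <<'E'
from h import *
from scipy.optimize import minimize
def redmask(im):
    h=cv2.cvtColor(im,cv2.COLOR_RGB2HSV)
    return (((h[...,0]<8)|(h[...,0]>172))&(h[...,1]>150)&(h[...,2]>60)).astype(np.uint8)
def box(p,dy,dz,z0=.005):
    x,y,a=p;c,s=np.cos(a),np.sin(a)
    return np.array([[x+c*u-s*v,y+s*u+c*v,z0+w] for u in(-.075,.075) for v in(-dy/2,dy/2) for w in(0,dz)])
def render(cam,P,S=4):
    m=np.zeros((480*S,640*S),np.uint8);h=cv2.convexHull(((project(cam,P)+.5)*S-.5).round().astype(np.int32));cv2.fillConvexPoly(m,h,1)
    return cv2.resize(m*255,(640,480),interpolation=cv2.INTER_AREA)/255.
def fit(cams,masks,ps,dy,dz):
    """joint fit of several boxes to the masks"""
    n=len(ps);x0=np.array(ps,float).ravel();sc=np.tile([100,100,15],n)
    def cost(v):
        q=(v/sc).reshape(n,3);e=0
        for c,m in zip(cams,masks):
            r=np.max([render(c,box(p,dy,dz)) for p in q],0);e+=np.abs(r-m).sum()
        return e
    sim=np.vstack([x0*sc]+[x0*sc+d for d in np.eye(3*n)])
    r=minimize(cost,x0*sc,method="Nelder-Mead",options=dict(initial_simplex=sim,maxfev=400*n,xatol=.01,fatol=.5))
    return (r.x/sc).reshape(n,3),r.fun
E
python3 - <<'E'
from fit import *
save("top","t1.png",(215,170,455,295),3)
ims={c:arm.get_image(c) for c in("top","scene")}
R={c:redmask(i) for c,i in ims.items()}
def comp(c,pt):
    n,l=cv2.connectedComponents(R[c]);m=(l==l[pt[1],pt[0]]).astype(np.uint8)
    cs,_=cv2.findContours(m,cv2.RETR_EXTERNAL,cv2.CHAIN_APPROX_NONE);cv2.drawContours(m,cs,-1,1,-1);return m
mo={"top":comp("top",(279,225)),"scene":comp("scene",(355,240))}
for cs in(["top"],["scene"],["top","scene"]):
    p,f=fit(cs,[mo[c] for c in cs],[[.545,.11,1.5]],.032,.064);print("odd",cs,p.round(4),f,[mo[c].sum() for c in cs])
mr=np.zeros((480,640),np.uint8);mr[185:285,338:452]=R["top"][185:285,338:452]
mr=cv2.morphologyEx(mr,cv2.MORPH_CLOSE,np.ones((5,5)));cs,_=cv2.findContours(mr,cv2.RETR_EXTERNAL,cv2.CHAIN_APPROX_NONE);cv2.drawContours(mr,cs,-1,1,-1)
p,f=fit(["top"],[mr],[[.55,-.045,1.57],[.55,-.11,1.57],[.55,-.175,1.57]],.064,.032);print("row",p.round(4),f,mr.sum())
print(unproj("top",[[226,182],[447,185],[447,287],[222,285]],.018).round(3),arm.calibration("top")["T"][:3,3])
E
```

```text
odd ['top'] [[0.4908 0.1048 1.8381]] 2478.9607843137255 [np.uint64(1639)]
odd ['scene'] [[0.5412 0.1315 1.4487]] 2536.956862745098 [np.uint64(2605)]
odd ['top', 'scene'] [[ 0.5424  0.1053 -0.038 ]] 200.4549019607843 [np.uint64(1639), np.uint64(2605)]
row [[ 0.53   -0.089   1.6732]
 [ 0.5915 -0.1017  1.4643]
 [ 0.5128 -0.1316  1.5622]] 1502.5098039215686 8274
[[ 0.648  0.213  0.018]
 [ 0.65  -0.214  0.018]
 [ 0.453 -0.212  0.018]
 [ 0.45   0.214  0.018]] [0.43018535 0.02652066 1.03800541]
```

View pics/t1.png

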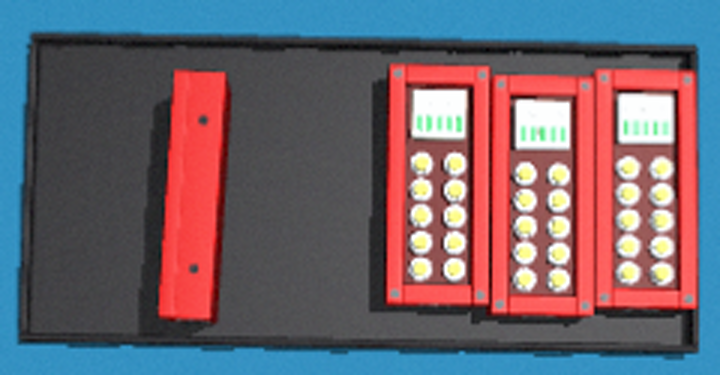

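The crop shows the red standing body at full-image (280,235) inside the tray, with its plain edge up. Row3 is at (361,232). My starting yaw for the fit was off by 90°, so I'll refit the row.

```bash
python3 - <<'E'
from fit import *
im=arm.get_image("top");R=redmask(im)
mr=np.zeros((480,640),np.uint8);mr[185:285,338:452]=R[185:285,338:452]
mr=cv2.morphologyEx(mr,cv2.MORPH_CLOSE,np.ones((5,5)));cs,_=cv2.findContours(mr,cv2.RETR_EXTERNAL,cv2.CHAIN_APPROX_NONE);cv2.drawContours(mr,cs,-1,1,-1)
p,f=fit(["top"],[mr],[[.55,-.045,0],[.548,-.11,0],[.55,-.175,0]],.064,.032);print("row",p.round(4),f,mr.sum())
n,l=cv2.connectedComponents(R);m=(l==l[225,279]).astype(np.uint8)
cs,_=cv2.findContours(m,cv2.RETR_EXTERNAL,cv2.CHAIN_APPROX_NONE);cv2.drawContours(m,cs,-1,1,-1)
p,f=fit(["top"],[m],[[.542,.105,-.04]],.032,.064);print("odd",p.round(4),f)
# crop-pixel corners of row tops
px=np.array([[390,66],[488,68],[486,305],[387,303]])/3+[215,170];print(unproj("top",px,.037).round(4))
from scipy.spatial.transform import Rotation as Ro
print(Ro.from_rotvec(arm.observe()["ee_rot"]).as_matrix().round(3), arm.observe()["position"])
E
```

```text
row [[ 0.5556 -0.047   0.012 ]
 [ 0.55   -0.112  -0.0119]
 [ 0.5555 -0.1753 -0.0076]] 90.81960784313725 8277
odd [[ 0.5425  0.1053 -0.038 ]] 63.44705882352941
[[ 0.628  -0.0154  0.037 ]
 [ 0.6279 -0.077   0.037 ]
 [ 0.4792 -0.0765  0.037 ]
 [ 0.4794 -0.0153  0.037 ]]
[[ 0.939  0.343  0.   ]
 [ 0.343 -0.939 -0.   ]
 [ 0.     0.    -1.   ]] [ 0.21418212 -0.58716978  0.22673792]
```

Call:
move_arm(motion=[{"tx": 0.0316,"ty": -0.0328},{"tx": 0.0316,"ty": -0.0328},{"tx": 0.0316,"ty": -0.0328},{"tx": 0.0316,"ty": -0.0328},{"tx": 0.0316,"ty": -0.0328},{"tx": 0.0316,"ty": -0.0328},{"tx": 0.0316,"ty": -0.0328},{"tx": 0.0316,"ty": -0.0328},{"tx": 0.0316,"ty": -0.0328},{"tx": 0.0316,"ty": -0.0328},{"tx": 0.0316,"ty": -0.0328},{"tx": 0.0316,"ty": -0.0328}], gripper=-1)

```text
invalid input
```

Call:
move_arm(motion=[{"tx": 0.0316,"ty": -0.0328,"tz": 0,"twist": 0},{"tx": 0.0316,"ty": -0.0328,"tz": 0,"twist": 0},{"tx": 0.0316,"ty": -0.0328,"tz": 0,"twist": 0},{"tx": 0.0316,"ty": -0.0328,"tz": 0,"twist": 0},{"tx": 0.0316,"ty": -0.0328,"tz": 0,"twist": 0},{"tx": 0.0316,"ty": -0.0328,"tz": 0,"twist": 0},{"tx": 0.0316,"ty": -0.0328,"tz": 0,"twist": 0},{"tx": 0.0316,"ty": -0.0328,"tz": 0,"twist": 0},{"tx": 0.0316,"ty": -0.0328,"tz": 0,"twist": 0},{"tx": 0.0316,"ty": -0.0328,"tz": 0,"twist": 0},{"tx": 0.0316,"ty": -0.0328,"tz": 0,"twist": 0},{"tx": 0.0316,"ty": -0.0328,"tz": 0,"twist": 0}])

```text
clock: 2.4
position: [0.4361, -0.0858, 0.2271]
ee_rot: [3.093, 0.546, 0.001]
force: [0.8, -0.5, -0.1]
width: 1.002
gripper_force: 0.0
```

Call:
move_arm(motion=[{"tx": 0.0314,"ty": -0.033,"tz": 0,"twist": 0},{"tx": 0.0314,"ty": -0.033,"tz": 0,"twist": 0},{"tx": 0.0314,"ty": -0.033,"tz": 0,"twist": 0},{"tx": 0.0314,"ty": -0.033,"tz": 0,"twist": 0},{"tx": 0.0314,"ty": -0.033,"tz": 0,"twist": 0},{"tx": 0.0314,"ty": -0.033,"tz": 0,"twist": 0},{"tx": 0,"ty": 0,"tz": 0,"twist": -0.09},{"tx": 0,"ty": 0,"tz": 0,"twist": -0.09},{"tx": 0,"ty": 0,"tz": 0,"twist": -0.09},{"tx": 0,"ty": 0,"tz": 0,"twist": -0.09},{"tx": 0,"ty": 0,"tz": 0,"twist": -0.09},{"tx": 0,"ty": 0,"tz": 0,"twist": -0.09}])

```text
clock: 3.6
position: [0.5448, 0.163, 0.2268]
ee_rot: [2.59, 1.779, 0.0]
force: [0.4, -0.5, -0.3]
width: 1.001
gripper_force: 0.0
```

Call:
move_arm(motion=[{"tx": 0,"ty": 0,"tz": 0,"twist": -0.09},{"tx": 0,"ty": 0,"tz": 0,"twist": -0.09},{"tx": 0,"ty": 0,"tz": 0,"twist": -0.033},{"tx": 0,"ty": 0,"tz": 0.04,"twist": 0},{"tx": 0,"ty": 0,"tz": 0.03,"twist": 0},{"tx": 0,"ty": 0,"tz": 0,"twist": 0}])

```text
clock: 4.2
position: [0.5425, 0.1615, 0.1532]
ee_rot: [-2.262, -2.177, 0.01]
force: [-0.2, -1.0, 0.3]
width: 1.004
gripper_force: 0.0
```

```bash
python3 - <<'E'
from h import *
from scipy.spatial.transform import Rotation as Ro
save("scene","s1.png",(200,150,500,375),2.6)
s=arm.observe();print(s["position"],s["joints"],Ro.from_rotvec(s["ee_rot"]).as_matrix().round(3),s["clock"],s["force"])
E
```

```text
[0.54370274 0.16242479 0.15557457] [ 0.08311772  0.50136969 -0.65934412  1.76028697  0.35532276  1.00575784
 -0.74933616] [[ 0.038  0.999 -0.003]
 [ 0.999 -0.038 -0.001]
 [-0.001 -0.003 -1.   ]] 4.25 [-0.77642832 -0.00685715  0.18621739]
```

View pics/s1.png

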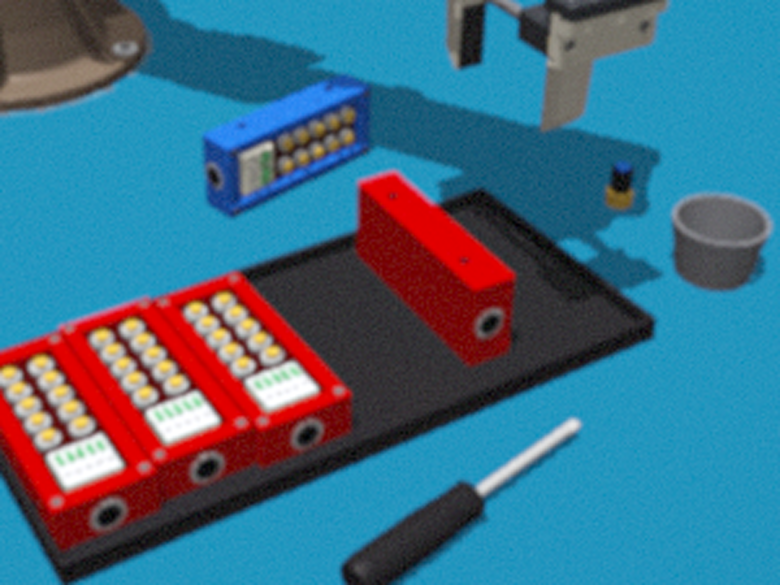

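The picture shows both fingers clear of the block, behind its fitted side (standing block at crop (435,270)). Next I'll lower to brow height and approach.

Call:
move_arm(motion=[{"tx": 0,"ty": 0,"tz": 0.035,"twist": 0},{"tx": 0,"ty": 0,"tz": 0.035,"twist": 0},{"tx": 0,"ty": 0,"tz": 0.029,"twist": 0},{"tx": 0,"ty": 0,"tz": 0,"twist": 0},{"tx": -0.008,"ty": 0,"tz": 0,"twist": 0},{"tx": -0.008,"ty": 0,"tz": 0,"twist": 0},{"tx": -0.008,"ty": 0,"tz": 0,"twist": 0},{"tx": 0,"ty": 0,"tz": 0,"twist": 0}])

```text
clock: 5.05
position: [0.5447, 0.137, 0.0588]
ee_rot: [2.265, 2.174, 0.001]
force: [-0.3, -0.5, -0.6]
width: 0.997
gripper_force: 0.0
```

```bash
python3 - <<'E'
from h import *
save("scene","s2.png",(280,150,480,300),3.5)
s=arm.observe();print(s["position"],s["clock"],s["force"])
E
```

```text
[0.54446735 0.13797955 0.05867145] 5.1 [-0.2279047  -0.1165094  -0.21444583]
```

View pics/s2.png

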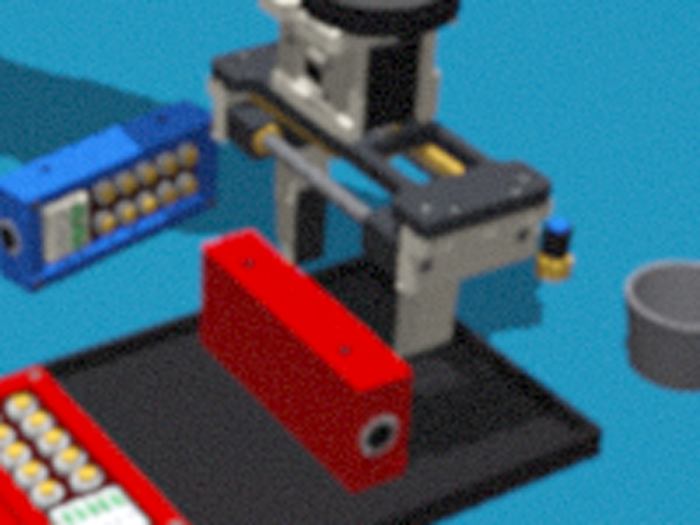

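The fingers (crop (310,220) and (430,290)) stand just behind the block's upper edge, not yet touching. Now the tipping push.

Call:
move_arm(motion=[{"tx": -0.003,"ty": 0,"tz": 0.002,"twist": 0},{"tx": -0.003,"ty": 0,"tz": 0,"twist": 0},{"tx": -0.003,"ty": 0,"tz": 0,"twist": 0},{"tx": -0.003,"ty": 0,"tz": 0,"twist": 0},{"tx": -0.003,"ty": 0,"tz": 0,"twist": 0},{"tx": -0.003,"ty": 0,"tz": 0,"twist": 0},{"tx": -0.003,"ty": 0,"tz": 0,"twist": 0},{"tx": -0.003,"ty": 0,"tz": 0,"twist": 0},{"tx": -0.003,"ty": 0,"tz": 0,"twist": 0},{"tx": -0.003,"ty": 0,"tz": 0,"twist": 0},{"tx": -0.003,"ty": 0,"tz": 0,"twist": 0},{"tx": -0.003,"ty": 0,"tz": 0,"twist": 0}])

```text
clock: 6.3
position: [0.5423, 0.1026, 0.0556]
ee_rot: [2.264, 2.178, -0.001]
force: [-0.5, -0.2, 0.3]
width: 0.997
gripper_force: 0.0
```

Call:
move_arm(motion=[{"tx": 0,"ty": 0,"tz": 0,"twist": 0},{"tx": 0,"ty": 0,"tz": 0,"twist": 0},{"tx": 0,"ty": 0,"tz": 0,"twist": 0}])

```text
clock: 6.6
position: [0.5424, 0.1033, 0.0557]
ee_rot: [-2.263, -2.179, -0.0]
force: [-0.4, -0.1, -1.2]
width: 1.0
gripper_force: 0.0
```

```bash
python3 - <<'E'
from h import *
save("scene","s3.png",(240,150,480,330),3.3)
s=arm.observe();print(s["position"],s["clock"],s["force"])
E
```

```text
[0.54240588 0.10335473 0.05574008] 6.65 [-0.02503406  0.23783002  0.11485777]
```

View pics/s3.png

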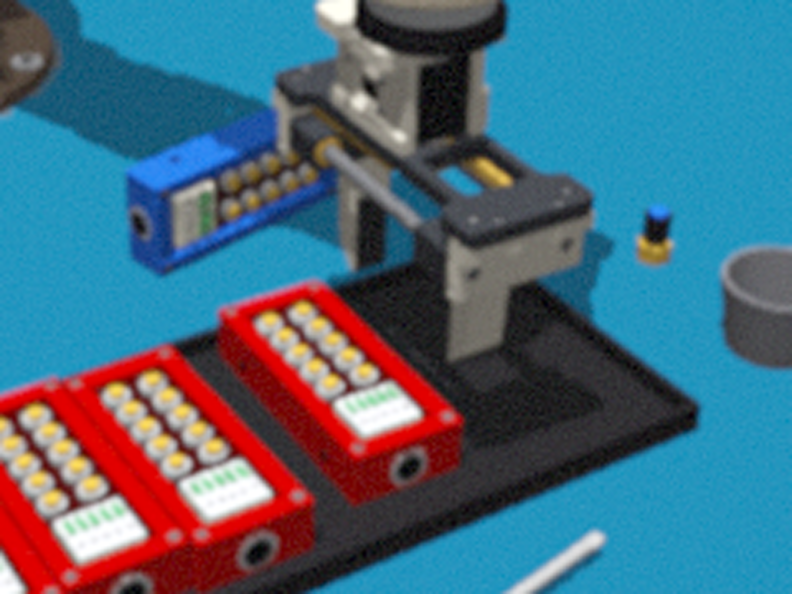

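The block has fallen flat with its fitted side up (crop (340,390)), about 40 mm from row3. I'll fit its pose.

```bash
cat > od.py <<'E'
from fit import *
def odd(cam,seed,guess):
    R=redmask(arm.get_image(cam));n,l=cv2.connectedComponents(R);m=(l==l[seed[1],seed[0]]).astype(np.uint8)
    m=cv2.morphologyEx(m,cv2.MORPH_CLOSE,np.ones((3,3)))
    cs,_=cv2.findContours(m,cv2.RETR_EXTERNAL,cv2.CHAIN_APPROX_NONE);cv2.drawContours(m,cs,-1,1,-1)
    p,f=fit([cam],[m],[guess],.064,.032);return p.round(4),f,m.sum()
E
python3 - <<'E'
from od import *
print(odd("scene",(324,275),[.542,.057,-.04]))
E
```

```text
(array([[ 0.5386,  0.0552, -0.0397]]), np.float64(234.63529411764705), np.uint64(2790))
```

Call:
move_arm(motion=[{"tx": 0.02,"ty": 0,"tz": -0.03,"twist": 0},{"tx": 0,"ty": -0.02,"tz": -0.035,"twist": 0},{"tx": 0,"ty": -0.045,"tz": 0,"twist": 0},{"tx": 0,"ty": -0.045,"tz": 0,"twist": -0.024},{"tx": -0.03,"ty": 0,"tz": 0,"twist": 0},{"tx": -0.03,"ty": 0,"tz": 0,"twist": 0},{"tx": 0,"ty": 0,"tz": 0,"twist": 0}], gripper=1)

```text
clock: 7.4
position: [0.4327, 0.0634, 0.1205]
ee_rot: [2.226, 2.215, -0.004]
force: [0.0, -0.1, 0.2]
width: 0.439
gripper_force: 0.0
```

Call:
move_arm(motion=[{"tx": -0.006,"ty": 0,"tz": 0,"twist": 0},{"tx": 0,"ty": 0,"tz": 0,"twist": 0},{"tx": 0,"ty": 0,"tz": 0,"twist": 0},{"tx": 0,"ty": 0,"tz": 0,"twist": 0}])

```text
clock: 7.8
position: [0.4333, 0.0621, 0.1207]
ee_rot: [-2.221, -2.222, -0.001]
force: [0.5, 0.1, 0.5]
width: 0.09
gripper_force: 0.0
```

```bash
python3 - <<'E'
from od import *
im=arm.get_image("top");a=im[170:295,215:455];im2=arm.get_image("scene")[180:340,220:460]
o=np.vstack([cv2.resize(a,None,fx=2.2,fy=2.2,interpolation=2),cv2.resize(im2,None,fx=2.2,fy=2.2)[:315,:528]]);cv2.imwrite("pics/c4.png",o[:,:,::-1][:600])
print(odd("scene",(324,275),[.542,.057,-.04]));s=arm.observe();print(s["position"],s["width"])
E
```

```text
(array([[ 0.5387,  0.055 , -0.0391]]), np.float64(214.14117647058822), np.uint64(2782))
[0.43324537 0.06183026 0.1206992 ] 0.004328677567380091
```

View pics/c4.png

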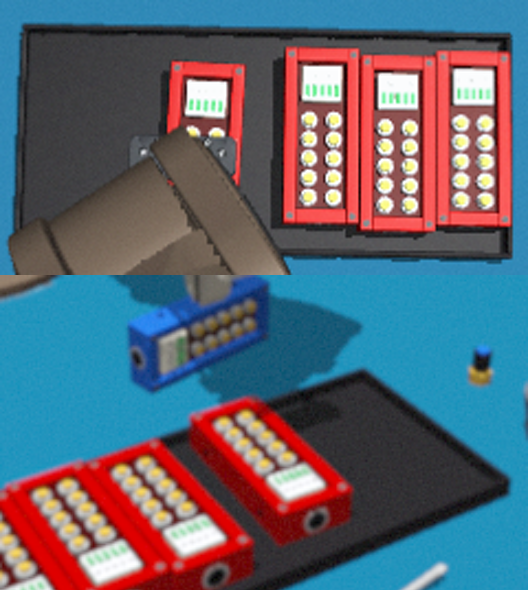

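The block (top view: far end at crop (172–244,64)) sits about 13 mm short of row3's end (286–359,49). I'll push it endwise along +x from its near end, with the fingertip above the rim.

Call:
move_arm(motion=[{"tx": -0.008,"ty": -0.004,"tz": 0.03,"twist": 0},{"tx": 0,"ty": 0,"tz": 0.035,"twist": 0},{"tx": 0,"ty": 0,"tz": 0.03,"twist": 0},{"tx": 0,"ty": 0,"tz": 0,"twist": 0},{"tx": 0,"ty": 0,"tz": 0,"twist": 0}])

```text
clock: 8.45
position: [0.429, 0.0538, 0.026]
ee_rot: [-2.22, -2.221, 0.001]
force: [-1.0, -0.0, 0.6]
width: 0.008
gripper_force: 0.0
```

```bash
python3 - <<'E'
from h import *
s=arm.observe();print(s["position"],s["clock"],s["force"],s["ee_rot"])
E
```

```text
[0.42898268 0.05379412 0.02598242] 8.45 [-0.96843054 -0.04827856  0.56405948] [-2.22036038e+00 -2.22129708e+00  1.35271741e-03]
```

Call:
move_arm(motion=[{"tx": 0,"ty": 0.004,"tz": 0,"twist": 0},{"tx": 0,"ty": 0.004,"tz": 0,"twist": 0},{"tx": 0,"ty": 0.004,"tz": 0,"twist": 0},{"tx": 0,"ty": 0.004,"tz": 0,"twist": 0},{"tx": 0,"ty": 0.003,"tz": 0,"twist": 0},{"tx": 0,"ty": 0.003,"tz": 0,"twist": 0}])

```text
clock: 9.05
position: [0.4509, 0.0531, 0.0257]
ee_rot: [-2.222, -2.22, 0.002]
force: [-5.0, 1.1, 4.4]
width: 0.007
gripper_force: 3.4
```

Call:
move_arm(motion=[{"tx": 0,"ty": 0.003,"tz": 0,"twist": 0},{"tx": 0,"ty": 0.003,"tz": 0,"twist": 0}])

```text
clock: 9.25
position: [0.4554, 0.053, 0.0255]
ee_rot: [-2.221, -2.22, 0.005]
force: [-7.4, -0.2, 10.1]
width: 0.004
gripper_force: 6.0
```

```bash
python3 - <<'E'
from od import *
print(odd("scene",(324,275),[.55,.057,-.04]));s=arm.observe();print(s["position"],s["force"])
im=arm.get_image("top")[170:295,215:455];cv2.imwrite("pics/c5.png",cv2.resize(im,None,fx=3,fy=3,interpolation=2)[:,:,::-1])
E
```

```text
(array([[ 0.5439,  0.055 , -0.0327]]), np.float64(230.87450980392154), np.uint64(2817))
[0.45603819 0.05308411 0.02557926] [-5.50747191 -0.51607605  8.10347209]
```

View pics/c5.png

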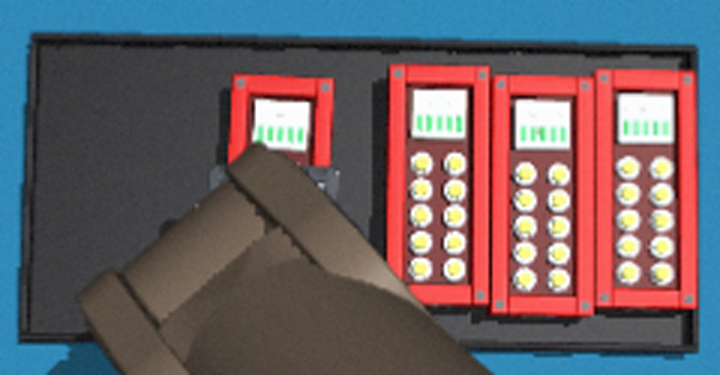

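Far end now at crop y≈77 against row3's 67, so about 6.5 mm remains.

Call:
move_arm(motion=[{"tx": 0,"ty": 0.003,"tz": 0,"twist": 0},{"tx": 0,"ty": 0.002,"tz": 0,"twist": 0},{"tx": 0,"ty": 0.002,"tz": 0,"twist": 0},{"tx": 0,"ty": 0,"tz": 0,"twist": 0},{"tx": 0,"ty": 0,"tz": 0,"twist": 0}])

```text
clock: 9.85
position: [0.4628, 0.0531, 0.0256]
ee_rot: [-2.221, -2.22, 0.004]
force: [-4.6, -0.6, 6.6]
width: 0.006
gripper_force: 4.5
```

```bash
cat > cmp.py <<'E'
from h import *
# subpixel far-end edge (red->black rows) of a body over given columns, top image
def edge(c0,c1,r0=178,r1=215):
    im=arm.get_image("top").astype(float);v=(im[r0:r1,c0:c1,0]-im[r0:r1,c0:c1,2]).mean(1);t=(v[:6].min()+v.max())/2
    i=np.argmax(v>t);return r0+i-1+(t-v[i-1])/(v[i]-v[i-1])
E
python3 - <<'E'
from cmp import *
from od import odd
a,b=edge(297,322),edge(350,374);print(a,b,unproj("top",[[309.5,a],[362,b]],.037))
print(odd("scene",(324,275),[.55,.057,-.04]));s=arm.observe();print(s["position"],s["force"],s["clock"])
E
```

```text
190.47061128526644 190.38028731045492 [[ 0.62974594  0.05148036  0.037     ]
 [ 0.63170104 -0.04736294  0.037     ]]
(array([[ 0.5516,  0.0552, -0.037 ]]), np.float64(227.01568627450982), np.uint64(2859))
[0.46283038 0.05305425 0.02559525] [-5.70481087 -0.32980027  6.58546416] 10.0
```

Call:
move_arm(motion=[{"tx": 0,"ty": 0.002,"tz": 0,"twist": 0},{"tx": 0,"ty": 0,"tz": 0,"twist": 0},{"tx": 0,"ty": 0,"tz": 0,"twist": 0},{"tx": 0,"ty": -0.008,"tz": 0,"twist": 0},{"tx": 0,"ty": -0.004,"tz": -0.02,"twist": 0},{"tx": 0,"ty": 0,"tz": -0.04,"twist": 0},{"tx": 0.04,"ty": 0.02,"tz": -0.01,"twist": 0},{"tx": 0.04,"ty": 0.02,"tz": 0,"twist": 0},{"tx": 0.017,"ty": 0.045,"tz": 0,"twist": 0},{"tx": 0,"ty": 0.018,"tz": 0,"twist": 0},{"tx": 0,"ty": 0,"tz": 0,"twist": 0}])

```text
clock: 11.1
position: [0.5596, 0.1508, 0.0954]
ee_rot: [2.223, 2.22, 0.003]
force: [-0.4, -0.7, -0.0]
width: 0.004
gripper_force: 0.0
```

Call:
move_arm(motion=[{"tx": 0,"ty": 0,"tz": 0,"twist": 0},{"tx": 0,"ty": 0,"tz": 0,"twist": 0},{"tx": 0,"ty": 0,"tz": 0,"twist": 0},{"tx": 0,"ty": 0,"tz": 0,"twist": 0},{"tx": 0,"ty": 0,"tz": 0,"twist": 0},{"tx": 0,"ty": 0,"tz": 0,"twist": 0},{"tx": 0,"ty": 0,"tz": 0,"twist": 0},{"tx": 0,"ty": 0,"tz": 0,"twist": 0}], gripper=-1)

```text
clock: 11.9
position: [0.5573, 0.1502, 0.0957]
ee_rot: [2.222, 2.221, -0.0]
force: [0.4, 0.5, 0.5]
width: 0.651
gripper_force: 0.0
```

```bash
python3 - <<'E'
from cmp import *
from od import odd
a,b=edge(297,322),edge(350,374);print(a,b,unproj("top",[[309.5,a],[362,b]],.037))
print(odd("scene",(324,275),[.55,.057,-.04]));s=arm.observe();print(s["position"],s["force"],s["clock"],s["width"],s["ee_rot"])
E
```

```text
189.48033472803348 190.33204334365325 [[ 0.63164254  0.05151818  0.037     ]
 [ 0.63179354 -0.04736227  0.037     ]]
(array([[ 0.553 ,  0.0552, -0.0349]]), np.float64(198.41176470588235), np.uint64(2895))
[0.55725812 0.15026574 0.09568675] [-0.35127766  0.96564477 -0.05050939] 12.05 0.7803123934433394 [-2.22204025e+00 -2.22081919e+00  1.15237317e-04]
```

Ends are now level. I'll lower both opened fingertips behind the block and push it towards the row.

Call:
move_arm(motion=[{"tx": 0,"ty": -0.003,"tz": 0,"twist": 0},{"tx": 0,"ty": 0,"tz": 0,"twist": 0},{"tx": 0,"ty": 0,"tz": 0.03,"twist": 0},{"tx": 0,"ty": 0,"tz": 0.03,"twist": 0},{"tx": 0,"ty": 0,"tz": 0.021,"twist": 0},{"tx": 0,"ty": 0,"tz": 0,"twist": 0},{"tx": -0.01,"ty": 0,"tz": 0,"twist": 0},{"tx": -0.01,"ty": 0,"tz": 0,"twist": 0},{"tx": -0.01,"ty": 0,"tz": 0,"twist": 0},{"tx": -0.01,"ty": 0,"tz": 0,"twist": 0},{"tx": 0,"ty": 0,"tz": 0,"twist": 0}])

```text
clock: 13.15
position: [0.5546, 0.1075, 0.0151]
ee_rot: [2.224, 2.216, -0.001]
force: [0.2, 0.5, -0.1]
width: 0.999
gripper_force: 0.0
```

Call:
move_arm(motion=[{"tx": -0.004,"ty": 0,"tz": 0,"twist": 0},{"tx": -0.004,"ty": 0,"tz": 0,"twist": 0},{"tx": -0.004,"ty": 0,"tz": 0,"twist": 0},{"tx": -0.004,"ty": 0,"tz": 0,"twist": 0},{"tx": -0.004,"ty": 0,"tz": 0,"twist": 0},{"tx": -0.004,"ty": 0,"tz": 0,"twist": 0},{"tx": -0.004,"ty": 0,"tz": 0,"twist": 0},{"tx": -0.004,"ty": 0,"tz": 0,"twist": 0},{"tx": -0.004,"ty": 0,"tz": 0,"twist": 0},{"tx": 0,"ty": 0,"tz": 0,"twist": 0}])

```text
clock: 14.15
position: [0.5543, 0.0732, 0.0147]
ee_rot: [2.223, 2.219, -0.001]
force: [-0.7, 0.3, -0.2]
width: 0.997
gripper_force: 0.0
```

```bash
python3 - <<'E'
from cmp import *
from od import odd
s=arm.observe();print(s["position"],s["force"],s["clock"],s["width"],s["ee_rot"])
im=arm.get_image("top")[170:295,215:455];o=cv2.resize(im,None,fx=2.2,fy=2.2,interpolation=2)
im2=arm.get_image("scene")[200:340,220:460];o=np.vstack([o,cv2.resize(im2,None,fx=2.2,fy=2.2,interpolation=2)]);cv2.imwrite("pics/c6.png",o[:,:,::-1])
E
```

```text
[0.55426373 0.07318904 0.01467108] [-0.69007247  0.28069648 -0.20970044] 14.15 0.9972733759782462 [ 2.22272546e+00  2.21946819e+00 -1.03766672e-03]
```

View pics/c6.png

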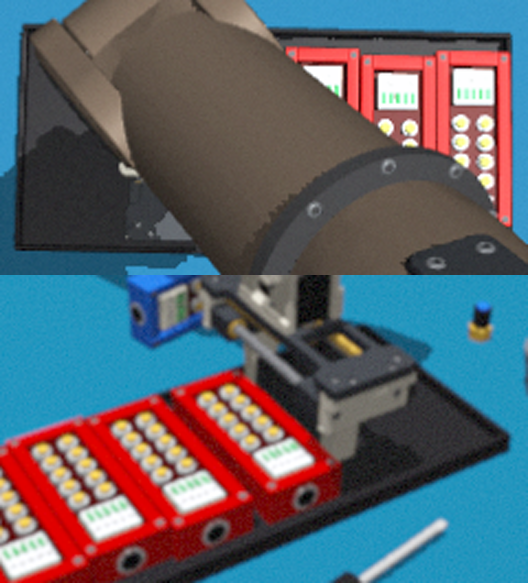

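The block is squared up with a gap of roughly 10–14 mm to row3. I'll continue slowly, watching the force.

Call:
move_arm(motion=[{"tx": -0.003,"ty": 0,"tz": 0,"twist": 0},{"tx": -0.003,"ty": 0,"tz": 0,"twist": 0},{"tx": -0.002,"ty": 0,"tz": 0,"twist": 0},{"tx": -0.002,"ty": 0,"tz": 0,"twist": 0}])

```text
clock: 14.65
position: [0.5542, 0.0641, 0.0147]
ee_rot: [-2.222, -2.221, 0.0]
force: [0.5, 2.0, -0.4]
width: 1.001
gripper_force: 1.0
```

Call:
move_arm(motion=[{"tx": -0.001,"ty": 0,"tz": 0,"twist": 0},{"tx": -0.001,"ty": 0,"tz": 0,"twist": 0}])

```text
clock: 14.85
position: [0.5542, 0.0621, 0.0147]
ee_rot: [-2.222, -2.221, 0.0]
force: [0.2, 1.8, -0.9]
width: 1.003
gripper_force: 0.9
```

Call:
move_arm(motion=[{"tx": -0.001,"ty": 0,"tz": 0,"twist": 0},{"tx": -0.001,"ty": 0,"tz": 0,"twist": 0}])

```text
clock: 15.05
position: [0.5542, 0.0602, 0.0147]
ee_rot: [-2.222, -2.221, 0.0]
force: [-1.0, 3.0, -1.6]
width: 1.0
gripper_force: 1.8
```

Call:
move_arm(motion=[{"tx": -0.001,"ty": 0,"tz": 0,"twist": 0},{"tx": 0,"ty": 0,"tz": 0,"twist": 0}])

```text
clock: 15.25
position: [0.5542, 0.0597, 0.0147]
ee_rot: [-2.221, -2.221, -0.001]
force: [0.1, 4.0, -2.5]
width: 1.002
gripper_force: 2.0
```

```bash
python3 - <<'E'
from h import *
s=arm.observe();print(s["position"],s["force"],s["clock"])
im=arm.get_image("scene")[210:340,230:410];o=cv2.resize(im,None,fx=4,fy=4,interpolation=2);cv2.imwrite("pics/c7.png",o[:,:,::-1])
E
```

```text
[0.5541588  0.05969391 0.0147072 ] [ 0.10498664  3.97707982 -2.48383915] 15.25
```

View pics/c7.png

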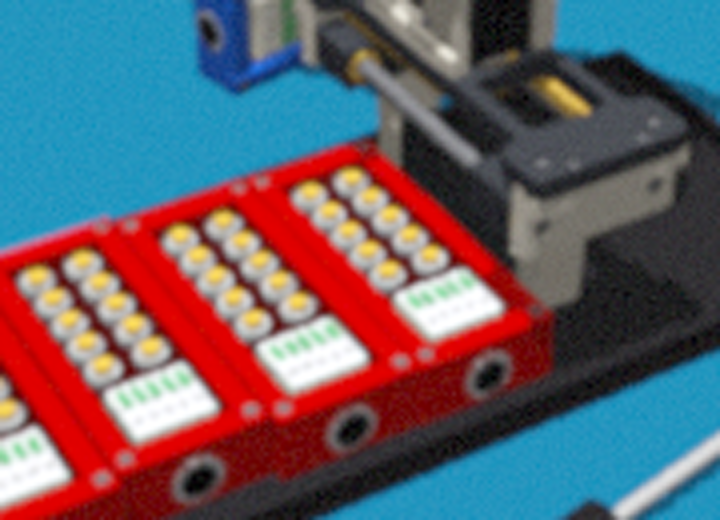

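The block touches row3 with ends level (junction at crop (400,360)), and the force is 4 N. I'll back off and get the arm out of the top view to check.

Call:
move_arm(motion=[{"tx": 0.003,"ty": 0,"tz": 0,"twist": 0},{"tx": 0.01,"ty": 0,"tz": 0,"twist": 0},{"tx": 0.01,"ty": 0,"tz": -0.02,"twist": 0},{"tx": 0,"ty": 0,"tz": -0.045,"twist": 0},{"tx": 0,"ty": 0,"tz": -0.045,"twist": 0},{"tx": 0,"ty": 0,"tz": -0.045,"twist": 0},{"tx": 0.04,"ty": -0.02,"tz": 0,"twist": 0},{"tx": 0.04,"ty": -0.02,"tz": 0,"twist": 0},{"tx": 0.04,"ty": -0.02,"tz": 0,"twist": 0},{"tx": 0.04,"ty": -0.02,"tz": 0,"twist": 0},{"tx": 0.04,"ty": -0.02,"tz": 0,"twist": 0},{"tx": 0.04,"ty": -0.02,"tz": 0,"twist": 0}])

```text
clock: 16.5
position: [0.4333, 0.324, 0.17]
ee_rot: [2.222, 2.22, 0.0]
force: [1.3, -0.6, -0.4]
width: 1.002
gripper_force: 0.0
```

Call:
move_arm(motion=[{"tx": 0.04,"ty": -0.02,"tz": 0,"twist": 0},{"tx": 0.04,"ty": -0.02,"tz": 0,"twist": 0},{"tx": 0.04,"ty": -0.02,"tz": 0,"twist": 0},{"tx": 0,"ty": 0,"tz": 0,"twist": 0},{"tx": 0,"ty": 0,"tz": 0,"twist": 0}])

```text
clock: 17.0
position: [0.3732, 0.4435, 0.1697]
ee_rot: [2.219, 2.224, -0.0]
force: [0.5, -0.7, -0.2]
width: 0.999
gripper_force: 0.0
```

```bash
python3 - <<'E'
from h import *
s=arm.observe();print(s["position"],s["force"],s["clock"])
im=arm.get_image("top")[170:295,300:455];o=cv2.resize(im,None,fx=4.6,fy=4.6,interpolation=2);cv2.imwrite("pics/c8.png",o[:,:,::-1])
E
```

```text
[0.37317316 0.44351489 0.16967337] [ 0.48799122 -0.6958065  -0.22134131] 17.0
```

View pics/c8.png

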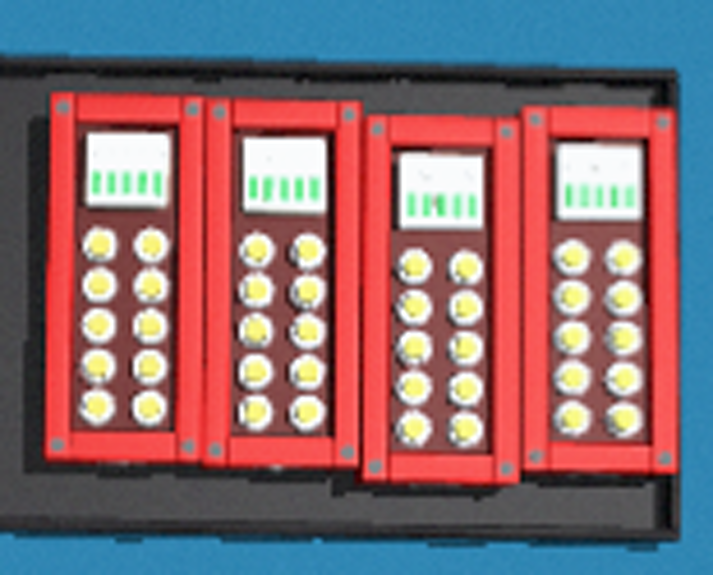

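The top view shows the loose body (crop x 50–203) lying flat, fitted side up, against row3 (205–360). The screw-to-screw gap is 27 px at the far end and 28 px at the near end, tighter than the row's own 29. The ends are level to about 1 mm and the arm is clear, so I'll hand in.

```bash
python3 -c "
from cell import arm
print(arm.sign_off())"
```

```text
the job is handed in; nothing more can be done
None
```

I tipped the standing red valve body flat with its fitted side up, then pushed it against the row: snug, square and with its ends within about 1 mm of the next body's. The other things were left alone, and I handed the job in at about 17 s.

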